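# Take the upper burr out of a grinder: release, quarter turn, lift off

## Task

Take the upper burr carrier (the steel disc with the orange cross handle) out of the grinder for cleaning: press the orange release button on the grinder's rim fully down, turn the carrier by its handle a quarter turn anticlockwise (seen from above) to its stop while it still sits in the grinder, then lift it straight out. Set it down gently, handle up, wholly on the grey-blue rubber mat and let go; leave the other things on the bench where they are.

Things in the scene. Friction and masses are not known exactly. Their poses are not given: they have to be found in the camera images.
- grinder: The grinder, fixed: a light grey drum 124 mm across, 99 mm high, on a square black base 136x126 mm, chute on its front (its own -x). Origin on the bench under the drum's axis, z up. Locked, the carrier's orange handle stands 95 degrees anticlockwise (from above) from the grinder's +x, almost crosswise; turned 85 degrees more it meets a stop and lies along the grinder's x axis.
- mouth (a point): Centre of the grinder's round mouth, level with its rim (99 mm over the bench). The carrier sits in it on a floor 19 mm below the rim; its two lugs are held under two steel tabs and come free through two slots from about 78 degrees of turn on. About 2 mm of play sideways and up.
- release_button (a joint): Travel of the release button in m: 0 up (locked), 0.008 fully down. Pressing takes about 3 N over the whole travel, then a hard stop. It has no spring back: it stays where it is left. Its pin blocks the carrier's turn until the button is about 6.5 mm down.
- button_top (a point): Centre of the top of the release button: a round orange cap, 18 mm across, on a boss outside the drum's rim, 68 mm from the axis at the front right (225 degrees anticlockwise from the grinder's +x). Up, its top is 10 mm above rim and boss; fully down 2 mm above. Pressed straight down.
- handle (a point): Centre of the carrier's orange handle: a straight bar 110 mm long (this point's x axis), 12 mm wide (y), 14 mm high (z). It lies on the carrier's axis, 50 mm above its underside, 130 mm over the bench when fitted. 21 mm free between bar and disc; the bar's ends overhang the disc by 15 mm. Turning takes under 0.5 N m; push one end of the bar sideways or grip the bar.
- burr_carrier: The burr carrier, loose, 0.28 to 0.46 kg: steel disc 80 mm across, 22 mm high, with two lugs near its underside that reach 47 mm from the axis, and two steel posts (10 mm thick, 28 mm either side of the axis) that carry the orange handle. Origin at the centre of its flat underside (80 mm over the bench when fitted), z up, x along the handle.
- mat: The rubber service mat, fixed, flat on the bench: 170 mm along its x, 150 mm along its y, 4 mm thick, ribbed grey-blue face with a dark border. Origin at the centre of its underside, z up.
- screwdriver_small: small screwdriver, black handle, 153 mm long, lying near the front edge (a bystander to be left alone; origin at the centre of its underside)
- elec_tape: roll of blue tape, 65 mm across, 19 mm high, flat on the bench (a bystander to be left alone; origin at the centre of its underside)
- spare_pump: small pump with a blue cap, 78x46x50 mm, at the back right (a bystander to be left alone; origin at the centre of its underside)
- pen: red and white pen, 146 mm long, lying at the front left, beyond the long beam (a bystander to be left alone; origin at the centre of its underside)

How it is judged:
By the outcome, as a careful person would: the job done as asked, in the order asked, and still so for the second after the job is handed in, with the robot touching nothing.
It also fails if it takes over 58 s, if anything falls off the work surface, if the arm or the gripper's body presses on something with over 40 N, if the wrist force passes 120 N, or if a joint passes its speed limit or range.

## Robot

A 6-joint arm with a two-finger parallel gripper is mounted at the origin on a cart in front of the work surface, level with it; the furniture and walls round the work are solid. World frame = base frame: x ahead of the robot, y to its left, z up, the work surface at z = 0. Lengths are in m, angles in rad, forces in N, time in s.
With the tool pointing down it reaches from about 0.4 to 0.825 m from the base axis. Payload 7 kg.
Tool frame: the origin (TCP) lies midway between the tips of the shut fingers; the grasp point (between the pads) lies hold_point_z behind it (hold_point_z is the distance from the TCP to the grasp point, in m); z points along the fingers, y is the line along which they close (so a half turn about z gives the same grasp; the last joint's range is limited). The gripper opens to 88 mm and grips with 3 to 60 N. Pads are 19 mm wide; open, the fingers measure 130 mm over their backs; the gripper's body (78 mm by 193 mm) begins 47 mm behind the grasp point.
Start: joints at [1.457, 0.359, 0.012, 0, -1.224, -0.288], TCP at [0.264, 0.621, 0.227] pointing down, gripper open.
Joint ranges: [-3.07, 3.07], [-1.43, 2.12], [-1.02, 1.25], [-3.03, 1.67], [-3.05, -0], [-3.03, 3.03]. Speed limits (rad/s): [2.39, 2.39, 3.01, 3.14, 3.14, 3.14].

## Interface

Orientations are given as [roll, pitch, yaw] about the fixed x, y, z axes, in that order (R = Rz(yaw) Ry(pitch) Rx(roll)).
In Python, from station import * gives the robot as it stands.
- The arm moves only by the tool apply_moves, never from a script. Its argument "steps" is a list of rows, each an object with "translation": the shift along the world's x, y, z scaled (see below), a list of three; "rotation": the turn, a rotation vector about the world's x, y, z scaled (see below), a list of three. A call has exactly 10 rows; each row is the pose to reach, as a shift and turn from the pose commanded when the call began; what a row does not reach only later rows make up. The controller multiplies each number of a shift by 250 mm and each number of a turn by 30 degrees. A row lasts 1/12 s, in which the tool goes at most 41.7 mm and 7.16 degrees, less where a joint would pass 70% of its speed; a pose out of reach is approached as far as the arm can. A call with a number of a shift or a turn outside -1 to 1 is refused whole. A call with a gripper value outside its range is refused whole. "jaw" is the closure, from -1 (fully open) to 1 (shut), so that 0 is half open, set as the call begins (left out, the last holds). The fingers move at their own pace and stop on an object; "newtons" is the grip in N (left out, the last holds). Time passes only in rows, so rows that repeat a pose let the fingers close, or fill a call up. It gives the time, the measured TCP pose, the force, the opening and the grip force at its end, in the units of the state.
- get_state(): the state, without advancing time (a new reading comes with each control period).
- grab_frame(name): name is "scene" or "top" or "wrist"; returns the picture (480x640x3 uint8, blue, green, red); there is no depth.
- camera_model(name): a dict with "fx", "fy", "cx", "cy" (pixels), "xyz" and "rotation" of the camera in the world. Camera axes: x right, y down, z forward; pixel columns grow to the right and rows downward; lengths in m; the calibration is good to about 2 mm. A picture is of the moment at which its call begins: read the wrist's pose just before it. camera_model takes no time and is no camera call; for the wrist camera it gives the pose at the moment of the call.
- job_done(): hands the job in; it is judged then, once.
The state is a dict: "t": time; "q": joint angles; "qd": joint speeds; "joint_efforts": joint torques, N m; "eef_pos": TCP position; "ee_rot": TCP orientation; "force": force on the tool from outside, world axes, zero at the start; "moment": the same for the moment, N m; "width": finger opening in m; "gripper_force": force on a finger pad.
Only numpy, scipy, OpenCV 4.12 (cv2) and the standard library are available. Lean on these libraries where they do the work, as an engineer would, in place of code of your own. Each camera call takes 0.05 s, during which the arm holds its last target. There are 200 camera calls.

## Working session

There is one attempt and no reset: what is moved stays moved. The work goes in short steps, Python scripts to look and compute and a tool call to move; the robot and the scene stay as the last step left them, time stands still between calls to the robot, and variables do not carry over. Pictures are saved under pics/ and viewed, at most 10 in all, crops included, and the job is handed in when it is done.

Besides the shell and the picture viewer there is one more tool, called after "Call:" as name(argument=value, ...), one argument or row to a line, values as JSON. apply_moves: Moves the arm, as the interface text tells. Shifts and turns lie within -1 to 1; 1 stands for 250 mm of shift or 30 degrees of turn. Its arguments: {"type":"object","properties":{"steps":{"type":"array"},"jaw":{"type":"number"},"newtons":{"type":"number"}},"required":["steps"]}

```bash
mkdir -p pics; ls; python3 - <<'E'
from station import *
import cv2
s=get_state();print(s)
for n in("top","scene"):
    cv2.imwrite(f"pics/{n}0.png",grab_frame(n));print(n,camera_model(n))
E
```

```text
pics
{'t': 0.0, 'q': array([ 1.45711806e+00,  3.59426357e-01,  1.10926715e-02, -3.64376470e-04,
       -1.22412612e+00, -2.88091529e-01]), 'qd': array([-7.80725202e-04, -1.01634688e-03, -8.67999861e-05,  1.26295674e-04,
        3.77263896e-04, -8.84172819e-04]), 'joint_efforts': array([ 1.37873467e-04, -5.82716703e+01,  2.93067563e+01,  6.99720472e+00,
        7.19439398e-03, -1.55749526e-04]), 'eef_pos': array([0.26379194, 0.62079393, 0.22560933]), 'ee_rot': array([ 3.13990040e+00, -1.44259485e-04, -4.01893761e-01]), 'force': array([-0.20992894, -0.96613563,  0.57213576]), 'moment': array([-0.0156263 , -0.01121738,  0.01304297]), 'gripper_force': 0.0, 'width': 0.08766081957572833}
top {'fx': 440.3445519213781, 'fy': 440.3445519213781, 'cx': 312.2481877861745, 'cy': 244.275805933112, 'xyz': array([ 0.40970996, -0.02446227,  1.05857012]), 'rotation': array([-3.02957794,  0.01472735, -1.59788527])}
scene {'fx': 507.87834238817254, 'fy': 507.87834238817254, 'cx': 323.6187893268176, 'cy': 237.61167685523523, 'xyz': array([-0.2603459 , -0.54366881,  0.69114048]), 'rotation': array([-2.12680576,  0.01902298, -0.98686135])}
```

View pics/top0.png

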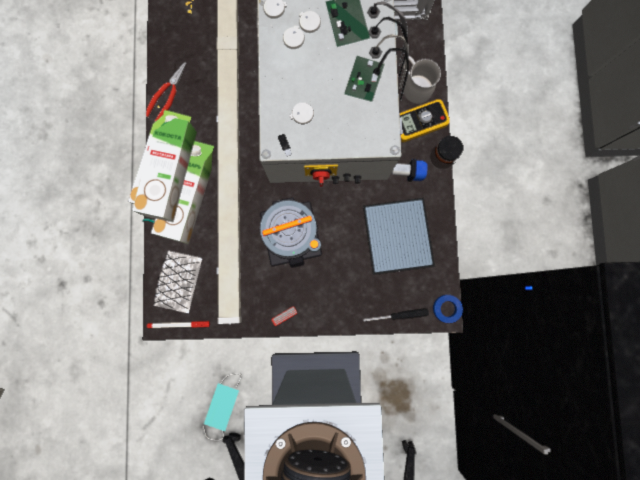

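View pics/scene0.png

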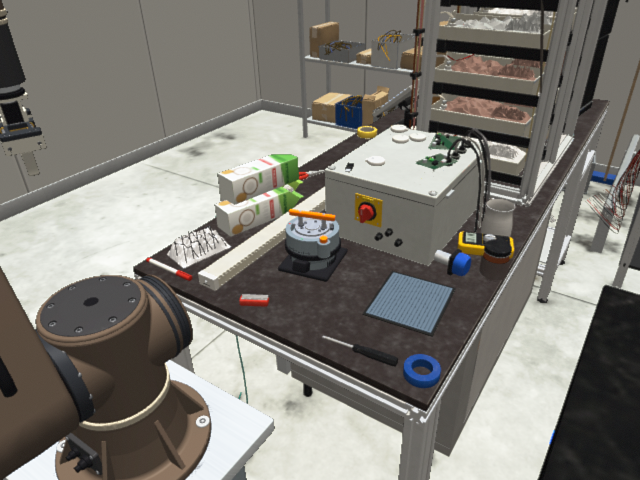

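The top view shows the orange bar from about (262,233) to (311,219), the button at (314,244) and the mat from (365,205) to (432,265). The scene view shows the same layout. A large box stands close behind the grinder.

```bash
cat > h.py <<'E'
import numpy as np, cv2
from scipy.spatial.transform import Rotation as R
from station import *
def ray(cam,p):
    d=R.from_euler('xyz',cam['rotation']).as_matrix()@np.array([(p[0]-cam['cx'])/cam['fx'],(p[1]-cam['cy'])/cam['fy'],1])
    return np.array(cam['xyz']),d
def onz(cam,p,z):
    o,d=ray(cam,p); return o+d*(z-o[2])/d[2]
def proj(cam,P):
    c=R.from_euler('xyz',cam['rotation']).as_matrix().T@(np.asarray(P)-cam['xyz'])
    return np.array([cam['fx']*c[0]/c[2]+cam['cx'],cam['fy']*c[1]/c[2]+cam['cy']])
def orange(im,lo=(8,150,150),hi=(20,255,255)):
    return cv2.inRange(cv2.cvtColor(im,cv2.COLOR_BGR2HSV),lo,hi)
def blobs(m,amin=30):
    n,l,s,c=cv2.connectedComponentsWithStats(m)
    out=[]
    for i in range(1,n):
        if s[i,4]>=amin:
            pts=np.argwhere(l==i)[:,::-1].astype(np.float32)
            out.append((int(s[i,4]),c[i],cv2.minAreaRect(pts)))
    return sorted(out,key=lambda b:-b[0])
E
python3 - <<'E'
from h import *
np.set_printoptions(precision=4,suppress=True)
c=camera_model("top");im=cv2.imread("pics/top0.png")
for a,ct,r in blobs(orange(im)):
    print(a,ct,r, onz(c,ct,.137),onz(c,ct,.109))
    if a>200:
        b=cv2.boxPoints(r);P=np.array([onz(c,p,.137) for p in b]);print(P[:,:2])
hsv=cv2.cvtColor(im,cv2.COLOR_BGR2HSV); print(hsv[235,395],hsv[207,370])
m=cv2.inRange(hsv[:, :],(95,40,60),(125,160,220));m[:, :340]=0;m[:190]=0;m[285:]=0
for a,ct,r in blobs(m,500):
    print(a,ct,r,onz(c,ct,.004)); print(np.array([onz(c,p,.004) for p in cv2.boxPoints(r)])[:,:2])
c=camera_model("scene");im=cv2.imread("pics/scene0.png")
for a,ct,r in blobs(orange(im)): print('scene',a,ct,onz(c,ct,.137),onz(c,ct,.109))
c=camera_model("wrist");print(c)
E
```

```text
237 [286.8819 225.2574] ((286.60980224609375, 225.28614807128906), (5.202155590057373, 50.287506103515625), 72.18110656738281) [0.5558 0.0389 0.137 ] [0.5602 0.0408 0.109 ]
[[ 0.5461  0.0921]
 [ 0.5761 -0.0101]
 [ 0.5654 -0.0132]
 [ 0.5354  0.0889]]
38 [313.6579 243.8158] ((314.0, 243.5), (7.0, 6.0), 90.0) [ 0.5146 -0.0167  0.137 ] [ 0.5178 -0.0165  0.109 ]
[105  47 162] [105  47 170]
3862 [398.1846 235.5482] ((398.46453857421875, 235.4302978515625), (66.95098876953125, 58.940608978271484), 81.46923065185547) [ 0.5439 -0.2196  0.004 ]
[[ 0.6169 -0.1412]
 [ 0.6342 -0.2834]
 [ 0.4727 -0.2982]
 [ 0.4557 -0.1584]]
scene 178 [312.1517 213.6629] [0.5492 0.0347 0.137 ] [0.5901 0.064  0.109 ]
{'fx': 379.89437719798207, 'fy': 379.89437719798207, 'cx': 318.08510187218167, 'cy': 236.4143032683644, 'xyz': array([0.3364, 0.5907, 0.3842]), 'rotation': array([ 2.8464, -0.001 , -1.9728])}
```

Call:
apply_moves(
  steps=[
    {"translation": [0.034, -0.085, 0.01], "rotation": [0, 0, -0.1]},
    {"translation": [0.068, -0.17, 0.02], "rotation": [0, 0, -0.2]},
    {"translation": [0.102, -0.255, 0.03], "rotation": [0, 0, -0.3]},
    {"translation": [0.136, -0.34, 0.04], "rotation": [0, 0, -0.4]},
    {"translation": [0.17, -0.425, 0.05], "rotation": [0, 0, -0.5]},
    {"translation": [0.204, -0.51, 0.06], "rotation": [0, 0, -0.6]},
    {"translation": [0.238, -0.595, 0.07], "rotation": [0, 0, -0.7]},
    {"translation": [0.272, -0.68, 0.08], "rotation": [0, 0, -0.8]},
    {"translation": [0.306, -0.765, 0.09], "rotation": [0, 0, -0.9]},
    {"translation": [0.34, -0.85, 0.1], "rotation": [0, 0, -1]},
  ],
  jaw=1,
  newtons=20,
)

```text
t: 0.93
eef_pos: [0.3491, 0.4074, 0.2514]
ee_rot: [3.141, -0.0, -0.928]
force: [1.5, -0.4, -0.2]
width: 0.0265
gripper_force: 0.0
```

Call:
apply_moves(
  steps=[
    {"translation": [0.034, -0.085, 0.01], "rotation": [0, 0, -0.1]},
    {"translation": [0.068, -0.17, 0.02], "rotation": [0, 0, -0.2]},
    {"translation": [0.102, -0.255, 0.03], "rotation": [0, 0, -0.3]},
    {"translation": [0.136, -0.34, 0.04], "rotation": [0, 0, -0.4]},
    {"translation": [0.17, -0.425, 0.05], "rotation": [0, 0, -0.5]},
    {"translation": [0.204, -0.51, 0.06], "rotation": [0, 0, -0.6]},
    {"translation": [0.238, -0.595, 0.07], "rotation": [0, 0, -0.7]},
    {"translation": [0.272, -0.68, 0.08], "rotation": [0, 0, -0.8]},
    {"translation": [0.306, -0.765, 0.09], "rotation": [0, 0, -0.9]},
    {"translation": [0.34, -0.85, 0.1], "rotation": [0, 0, -1]},
  ],
)

```text
t: 1.77
eef_pos: [0.434, 0.195, 0.2765]
ee_rot: [3.141, -0.0, -1.452]
force: [-0.0, 0.6, 0.6]
width: 0.0005
gripper_force: 0.0
```

Call:
apply_moves(
  steps=[
    {"translation": [0.034, -0.085, 0], "rotation": [0, 0, -0.1]},
    {"translation": [0.068, -0.17, 0], "rotation": [0, 0, -0.2]},
    {"translation": [0.102, -0.255, 0], "rotation": [0, 0, -0.3]},
    {"translation": [0.136, -0.34, 0], "rotation": [0, 0, -0.4]},
    {"translation": [0.17, -0.425, 0], "rotation": [0, 0, -0.5]},
    {"translation": [0.204, -0.51, 0], "rotation": [0, 0, -0.6]},
    {"translation": [0.238, -0.595, 0], "rotation": [0, 0, -0.7]},
    {"translation": [0.272, -0.68, 0], "rotation": [0, 0, -0.8]},
    {"translation": [0.306, -0.765, 0], "rotation": [0, 0, -0.9]},
    {"translation": [0.34, -0.85, 0], "rotation": [0, 0, -1]},
  ],
)

```text
t: 2.6
eef_pos: [0.519, -0.0174, 0.2763]
ee_rot: [3.141, -0.0, -1.975]
force: [0.9, -0.2, -0.5]
width: 0.0007
gripper_force: 0.0
```

```bash
python3 - <<'E'
from h import *
import station
np.set_printoptions(precision=4,suppress=True)
print([x for x in dir(station) if x[0]!='_'], getattr(station,'hold_point_z',None))
s=get_state();c=camera_model("wrist");im=grab_frame("wrist");cv2.imwrite("pics/w1.png",im)
print(s['t'],s['eef_pos'],s['ee_rot'],c['xyz'],c['rotation'],s['force'],s['width'])
for a,ct,r in blobs(orange(im),100):
    print(a,ct,r, onz(c,ct,.137),onz(c,ct,.109)); print(np.array([onz(c,p,.137) for p in cv2.boxPoints(r)])[:,:2])
t=camera_model("top")
print('box', onz(t,(397,181),0))
o,d=ray(t,(401,157)); 
for z in(.1,.15,.2,.25):print(z,onz(t,(401,157),z))
sc=camera_model("scene")
for z in(.1,.15,.2,.25):print(z,onz(sc,(432,207),z))
E
```

```text
['Unreachable', 'camera_model', 'get_state', 'grab_frame', 'hold_point_z', 'job_done'] 0.0188
2.6 [ 0.519  -0.0174  0.2763] [ 3.1411 -0.0002 -1.9752] [ 0.4881 -0.0894  0.4348] [ 2.8464 -0.0009  2.737 ] [ 0.91   -0.2394 -0.472 ] 0.0007411708495487328
291 [279.4914 265.2337] ((279.13531494140625, 268.0442810058594), (47.352352142333984, 13.771376609802246), 47.862403869628906) [0.5631 0.0044 0.137 ] [0.5702 0.0133 0.109 ]
[[ 0.5757 -0.0107]
 [ 0.5644 -0.0147]
 [ 0.553   0.0243]
 [ 0.5646  0.0287]]
box [ 0.6793 -0.2241  0.    ]
0.1 [ 0.7083 -0.2168  0.1   ]
0.15 [ 0.6927 -0.2068  0.15  ]
0.2 [ 0.6772 -0.1967  0.2   ]
0.25 [ 0.6616 -0.1867  0.25  ]
0.1 [ 0.7825 -0.1558  0.1   ]
0.15 [ 0.6943 -0.1886  0.15  ]
0.2 [ 0.6061 -0.2214  0.2   ]
0.25 [ 0.5179 -0.2542  0.25  ]
```

View pics/w1.png

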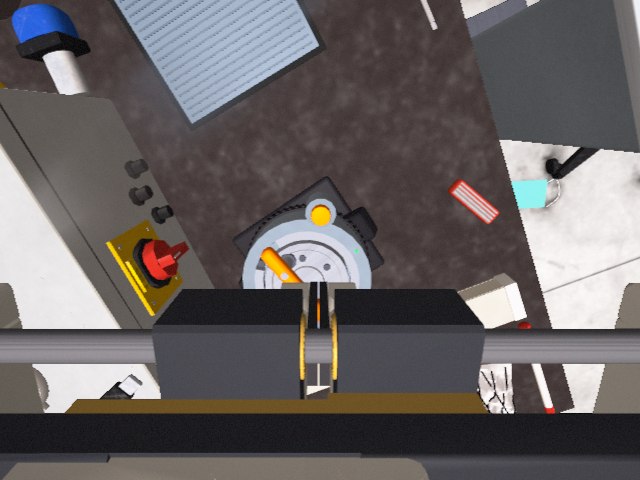

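The wrist view shows the button at (320,215), the bar's near end at about (268,255), the mat corner at (322,45) and the box's red knob at (160,260).

```bash
python3 - <<'E'
from h import *
np.set_printoptions(precision=4,suppress=True)
c=camera_model("wrist");im=cv2.imread("pics/w1.png")
m=orange(im,(8,150,120),(30,255,255))
for a,ct,r in blobs(m[:292],100): print(a,ct,r[1],onz(c,ct,.109),onz(c,ct,.137))
# mat corner, outer dark border
print(onz(c,(322,45),.004),onz(c,(194,124),.004))
print(proj(c,[.5558,.0389,.137]),proj(camera_model('top'),onz(c,(322,45),.004)))
E
```

```text
593 [278.5363 265.2648] (48.08325958251953, 15.55634880065918) [0.5719 0.0101 0.109 ] [0.5648 0.0013 0.137 ]
466 [127.3326 269.6438] (62.190818786621094, 10.527091979980469) [ 0.7013 -0.0414  0.109 ] [ 0.683  -0.0457  0.137 ]
322 [320.2236 214.7205] (19.160314559936523, 20.372989654541016) [ 0.518  -0.0184  0.109 ] [ 0.5155 -0.0247  0.137 ]
[ 0.4548 -0.1587  0.004 ] [ 0.6132 -0.1425  0.004 ]
[306.5228 298.8013] [374.4217 273.2806]
```

Call:
apply_moves(
  steps=[
    {"translation": [-0.002, 0, -0.08], "rotation": [0, 0, -0.06]},
    {"translation": [-0.004, 0, -0.18], "rotation": [0, 0, -0.12]},
    {"translation": [-0.004, 0, -0.28], "rotation": [0, 0, -0.18]},
    {"translation": [-0.004, 0, -0.38], "rotation": [0, 0, -0.24]},
    {"translation": [-0.004, 0, -0.48], "rotation": [0, 0, -0.3]},
    {"translation": [-0.004, 0, -0.55], "rotation": [0, 0, -0.36]},
    {"translation": [-0.004, 0, -0.6], "rotation": [0, 0, -0.36]},
    {"translation": [-0.004, 0, -0.63], "rotation": [0, 0, -0.36]},
    {"translation": [-0.004, 0, -0.645], "rotation": [0, 0, -0.36]},
    {"translation": [-0.004, 0, -0.645], "rotation": [0, 0, -0.36]},
  ],
)

```text
t: 3.48
eef_pos: [0.5177, -0.0163, 0.1148]
ee_rot: [3.141, -0.001, -2.161]
force: [-0.8, 0.2, 0.2]
width: 0.0005
gripper_force: 0.0
```

Call:
apply_moves(
  steps=[
    {"translation": [0, 0, -0.006], "rotation": [0, 0, 0]},
    {"translation": [0, 0, -0.012], "rotation": [0, 0, 0]},
    {"translation": [0, 0, -0.018], "rotation": [0, 0, 0]},
    {"translation": [0, 0, -0.024], "rotation": [0, 0, 0]},
    {"translation": [0, 0, -0.03], "rotation": [0, 0, 0]},
    {"translation": [0, 0, -0.036], "rotation": [0, 0, 0]},
    {"translation": [0, 0, -0.042], "rotation": [0, 0, 0]},
    {"translation": [0, 0, -0.046], "rotation": [0, 0, 0]},
    {"translation": [0, 0, -0.05], "rotation": [0, 0, 0]},
    {"translation": [0, 0, -0.05], "rotation": [0, 0, 0]},
  ],
)

```text
t: 4.32
eef_pos: [0.5182, -0.0162, 0.1027]
ee_rot: [-3.141, 0.0, -2.161]
force: [0.8, -0.0, 0.8]
width: 0.0006
gripper_force: 0.5
```

Call:
apply_moves(
  steps=[
    {"translation": [0, 0, -0.002], "rotation": [0, 0, 0]},
    {"translation": [0, 0, -0.004], "rotation": [0, 0, 0]},
    {"translation": [0, 0, -0.006], "rotation": [0, 0, 0]},
    {"translation": [0, 0, -0.008], "rotation": [0, 0, 0]},
    {"translation": [0, 0, -0.01], "rotation": [0, 0, 0]},
    {"translation": [0, 0, -0.011], "rotation": [0, 0, 0]},
    {"translation": [0, 0, -0.012], "rotation": [0, 0, 0]},
    {"translation": [0, 0, -0.012], "rotation": [0, 0, 0]},
    {"translation": [0, 0, -0.012], "rotation": [0, 0, 0]},
    {"translation": [0, 0, -0.012], "rotation": [0, 0, 0]},
  ],
)

```text
t: 5.15
eef_pos: [0.5183, -0.0162, 0.1011]
ee_rot: [-3.141, 0.001, -2.161]
force: [-4.8, 1.6, 15.3]
width: 0.0007
gripper_force: 7.6
```

Call:
apply_moves(
  steps=[
    {"translation": [0, 0, 0.03], "rotation": [0, 0, 0]},
    {"translation": [0, 0, 0.09], "rotation": [0, 0, 0]},
    {"translation": [0, 0, 0.16], "rotation": [0, 0, 0.05]},
    {"translation": [0, 0, 0.24], "rotation": [0, 0, 0.15]},
    {"translation": [0, 0, 0.32], "rotation": [0, 0, 0.25]},
    {"translation": [0, 0, 0.38], "rotation": [0, 0, 0.35]},
    {"translation": [0, 0, 0.4], "rotation": [0, 0, 0.45]},
    {"translation": [0, 0, 0.4], "rotation": [0, 0, 0.55]},
    {"translation": [0, 0, 0.4], "rotation": [0, 0, 0.63]},
    {"translation": [0, 0, 0.4], "rotation": [0, 0, 0.67]},
  ],
)

```text
t: 5.98
eef_pos: [0.5175, -0.0164, 0.1997]
ee_rot: [3.141, -0.0, -1.808]
force: [0.8, 0.5, -0.3]
width: 0.0005
gripper_force: 0.0
```

Call:
apply_moves(
  steps=[
    {"translation": [0.015, 0.022, 0], "rotation": [0, 0, 0.1]},
    {"translation": [0.03, 0.044, 0], "rotation": [0, 0, 0.2]},
    {"translation": [0.045, 0.066, 0], "rotation": [0, 0, 0.3]},
    {"translation": [0.06, 0.088, 0], "rotation": [0, 0, 0.4]},
    {"translation": [0.075, 0.11, 0], "rotation": [0, 0, 0.5]},
    {"translation": [0.09, 0.132, 0], "rotation": [0, 0, 0.6]},
    {"translation": [0.105, 0.154, 0], "rotation": [0, 0, 0.7]},
    {"translation": [0.12, 0.176, 0], "rotation": [0, 0, 0.85]},
    {"translation": [0.15, 0.22, 0], "rotation": [0, 0, 1]},
    {"translation": [0.15, 0.22, 0], "rotation": [0, 0, 1]},
  ],
  jaw=-1,
)

```text
t: 6.82
eef_pos: [0.5562, 0.0397, 0.1993]
ee_rot: [3.141, -0.0, -1.282]
force: [0.8, 0.1, 0.8]
width: 0.0615
gripper_force: 0.0
```

```bash
python3 - <<'E'
from h import *
np.set_printoptions(precision=4,suppress=True)
s=get_state();c=camera_model("wrist");im=grab_frame("wrist");cv2.imwrite("pics/w2.png",im)
print(s['t'],s['eef_pos'],s['ee_rot'],s['force'],s['width'])
for a,ct,r in blobs(orange(im,(8,150,120),(30,255,255)),100):
    print(a,ct,r, onz(c,ct,.137),onz(c,ct,.101)); print(np.array([onz(c,p,.137) for p in cv2.boxPoints(r)])[:,:2])
E
```

```text
6.8167 [0.5562 0.0397 0.1993] [ 3.141  -0.0001 -1.2824] [0.8277 0.0518 0.7981] 0.06154258805970088
4957 [411.0807 404.3601] ((411.0, 402.5), (386.0, 19.0), 0.0) [0.4617 0.1287 0.137 ] [0.4427 0.1555 0.101 ]
[[0.5903 0.1736]
 [0.5937 0.1579]
 [0.3365 0.0817]
 [0.3285 0.0961]]
2888 [317.9079 245.4661] ((318.09716796875, 246.5145721435547), (19.228702545166016, 163.0793914794922), 0.3978809416294098) [0.5579 0.0347 0.137 ] [0.5545 0.0461 0.101 ]
[[ 0.5479  0.0912]
 [ 0.5766 -0.0106]
 [ 0.566  -0.0137]
 [ 0.5358  0.0877]]
2034 [133.0511  74.4882] ((143.38414001464844, 67.54269409179688), (40.19708251953125, 133.73260498046875), 6.34019136428833) [ 0.6807 -0.0299  0.137 ] [ 0.6973 -0.029   0.101 ]
[[ 0.6854  0.0025]
 [ 0.6871 -0.0652]
 [ 0.6672 -0.0691]
 [ 0.6635 -0.0015]]
515 [395.6    177.6796] ((395.5, 177.5), (25.0, 25.0), 90.0) [ 0.5264 -0.0178  0.137 ] [ 0.5179 -0.015   0.101 ]
[[ 0.5358 -0.0226]
 [ 0.522  -0.0267]
 [ 0.517  -0.0131]
 [ 0.531  -0.009 ]]
390 [471.9282 349.8333] ((471.3653259277344, 348.0810852050781), (13.764755249023438, 62.008052825927734), 0.9548412561416626) [0.4382 0.0759 0.137 ] [0.4154 0.094  0.101 ]
[[0.4343 0.0987]
 [0.4523 0.0544]
 [0.4437 0.052 ]
 [0.4252 0.0962]]
337 [163.6736 349.9911] ((164.30067443847656, 348.17047119140625), (61.99947738647461, 13.435403823852539), 88.12212371826172) [0.6358 0.1345 0.137 ] [0.6451 0.1622 0.101 ]
[[0.6444 0.1116]
 [0.6361 0.1089]
 [0.6264 0.1555]
 [0.6352 0.1585]]
```

View pics/w2.png

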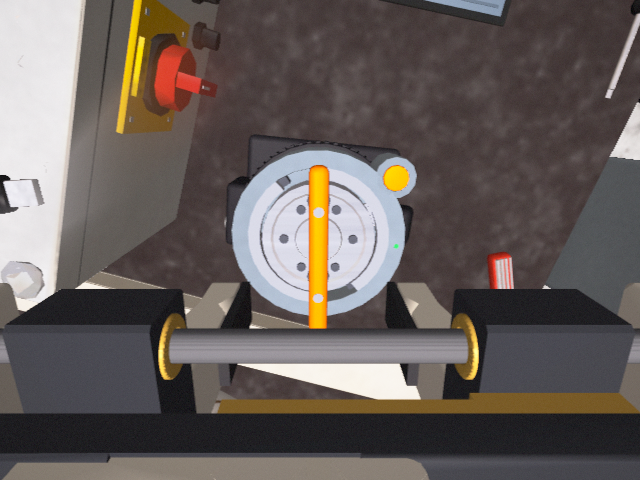

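The button is at (396,178). The bar is upright at column 318, centred between the fingers, so I descend and grip.

Call:
apply_moves(
  steps=[
    {"translation": [0, 0, 0], "rotation": [0, 0, 0]},
    {"translation": [0, 0, 0], "rotation": [0, 0, 0]},
    {"translation": [0, 0, -0.06], "rotation": [0, 0, 0]},
    {"translation": [0, 0, -0.13], "rotation": [0, 0, 0]},
    {"translation": [0, 0, -0.2], "rotation": [0, 0, 0]},
    {"translation": [0, 0, -0.26], "rotation": [0, 0, 0]},
    {"translation": [0, 0, -0.31], "rotation": [0, 0, 0]},
    {"translation": [0, 0, -0.34], "rotation": [0, 0, 0]},
    {"translation": [0, 0, -0.352], "rotation": [0, 0, 0]},
    {"translation": [0, 0, -0.352], "rotation": [0, 0, 0]},
  ],
)

```text
t: 7.7
eef_pos: [0.5551, 0.0384, 0.1114]
ee_rot: [3.141, -0.0, -1.287]
force: [0.8, -0.3, -0.1]
width: 0.0873
gripper_force: 0.0
```

Call:
apply_moves(
  steps=[
    {"translation": [0, 0, 0], "rotation": [0, 0, 0]},
    {"translation": [0, 0, 0], "rotation": [0, 0, 0]},
    {"translation": [0, 0, 0], "rotation": [0, 0, 0]},
    {"translation": [0, 0, 0], "rotation": [0, 0, 0]},
    {"translation": [0, 0, 0], "rotation": [0, 0, 0]},
    {"translation": [0, 0, 0], "rotation": [0, 0, 0]},
    {"translation": [0, 0, 0], "rotation": [0, 0, 0]},
    {"translation": [0, 0, 0], "rotation": [0, 0, 0]},
    {"translation": [0, 0, 0], "rotation": [0, 0, 0]},
    {"translation": [0, 0, 0], "rotation": [0, 0, 0]},
  ],
  jaw=1,
  newtons=20,
)

```text
t: 8.53
eef_pos: [0.5555, 0.0387, 0.1118]
ee_rot: [3.142, -0.0, -1.287]
force: [-0.6, 1.5, -0.2]
width: 0.0267
gripper_force: 0.0
```

Call:
apply_moves(
  steps=[
    {"translation": [0, 0, 0], "rotation": [0, 0, 0]},
    {"translation": [0, 0, 0], "rotation": [0, 0, 0]},
    {"translation": [0, 0, 0], "rotation": [0, 0, 0]},
    {"translation": [0, 0, 0], "rotation": [0, 0, 0]},
    {"translation": [0, 0, 0], "rotation": [0, 0, 0]},
    {"translation": [0, 0, 0], "rotation": [0, 0, 0]},
    {"translation": [0, 0, 0], "rotation": [0, 0, 0]},
    {"translation": [0, 0, 0], "rotation": [0, 0, 0]},
    {"translation": [0, 0, 0], "rotation": [0, 0, 0]},
    {"translation": [0, 0, 0], "rotation": [0, 0, 0]},
  ],
  jaw=1,
  newtons=50,
)

```text
t: 9.37
eef_pos: [0.5556, 0.0388, 0.1119]
ee_rot: [-3.141, 0.0, -1.287]
force: [1.7, 0.4, -0.4]
width: 0.0116
gripper_force: 50.0
```

Call:
apply_moves(
  steps=[
    {"translation": [0, 0, 0], "rotation": [0, 0, 0.1]},
    {"translation": [0, 0, 0], "rotation": [0, 0, 0.2]},
    {"translation": [0, 0, 0], "rotation": [0, 0, 0.3]},
    {"translation": [0, 0, 0], "rotation": [0, 0, 0.4]},
    {"translation": [0, 0, 0], "rotation": [0, 0, 0.5]},
    {"translation": [0, 0, 0], "rotation": [0, 0, 0.6]},
    {"translation": [0, 0, 0], "rotation": [0, 0, 0.7]},
    {"translation": [0, 0, 0], "rotation": [0, 0, 0.8]},
    {"translation": [0, 0, 0], "rotation": [0, 0, 0.9]},
    {"translation": [0, 0, 0], "rotation": [0, 0, 1]},
  ],
)

```text
t: 10.2
eef_pos: [0.5555, 0.039, 0.1119]
ee_rot: [-3.141, 0.0, -0.761]
force: [0.9, 1.1, -0.2]
width: 0.012
gripper_force: 50.0
```

```bash
python3 -c "
from station import *
s=get_state();print(s['force'],s['moment'],s['ee_rot'],s['q'])"
```

```text
[ 0.85831479  1.06113162 -0.17723772] [ 0.80130667 -0.21484796 -0.16225654] [-3.14122968e+00  2.16510723e-04 -7.60696041e-01] [ 4.21444575e-01  2.69279389e-01 -4.03085978e-01 -4.32001766e-04
 -8.98177152e-01  3.88924782e-01]
```

Call:
apply_moves(
  steps=[
    {"translation": [0, 0, 0], "rotation": [0, 0, 0.1]},
    {"translation": [0, 0, 0], "rotation": [0, 0, 0.2]},
    {"translation": [0, 0, 0], "rotation": [0, 0, 0.3]},
    {"translation": [0, 0, 0], "rotation": [0, 0, 0.4]},
    {"translation": [0, 0, 0], "rotation": [0, 0, 0.5]},
    {"translation": [0, 0, 0], "rotation": [0, 0, 0.6]},
    {"translation": [0, 0, 0], "rotation": [0, 0, 0.7]},
    {"translation": [0, 0, 0], "rotation": [0, 0, 0.8]},
    {"translation": [0, 0, 0], "rotation": [0, 0, 0.9]},
    {"translation": [0, 0, 0], "rotation": [0, 0, 1]},
  ],
)

```text
t: 11.03
eef_pos: [0.5559, 0.0395, 0.112]
ee_rot: [-3.14, -0.001, -0.237]
force: [2.2, 3.6, -1.0]
width: 0.0114
gripper_force: 50.0
```

Call:
apply_moves(
  steps=[
    {"translation": [0, 0, 0], "rotation": [0, 0, 0.1]},
    {"translation": [0, 0, 0], "rotation": [0, 0, 0.2]},
    {"translation": [0, 0, 0], "rotation": [0, 0, 0.3]},
    {"translation": [0, 0, 0], "rotation": [0, 0, 0.4]},
    {"translation": [0, 0, 0], "rotation": [0, 0, 0.5]},
    {"translation": [0, 0, 0], "rotation": [0, 0, 0.6]},
    {"translation": [0, 0, 0], "rotation": [0, 0, 0.66]},
    {"translation": [0, 0, 0], "rotation": [0, 0, 0.72]},
    {"translation": [0, 0, 0], "rotation": [0, 0, 0.78]},
    {"translation": [0, 0, 0], "rotation": [0, 0, 0.82]},
  ],
)

```text
t: 11.87
eef_pos: [0.5564, 0.0401, 0.1122]
ee_rot: [-3.14, -0.003, 0.191]
force: [2.2, 6.8, -0.3]
width: 0.0117
gripper_force: 50.2
```

```bash
python3 - <<'E'
from h import *
s=get_state();print(s['force'],s['moment'],s['ee_rot'],s['width'])
cv2.imwrite("pics/t3.png",cv2.resize(grab_frame("scene")[150:300,230:430],None,fx=4,fy=4))
E
```

```text
[ 2.20919378  6.7896656  -0.27827832] [ 2.62934454 -0.7984649  -0.52666533] [-3.13985382e+00 -2.61576458e-03  1.91081852e-01] 0.011688902387768495
```

View pics/t3.png

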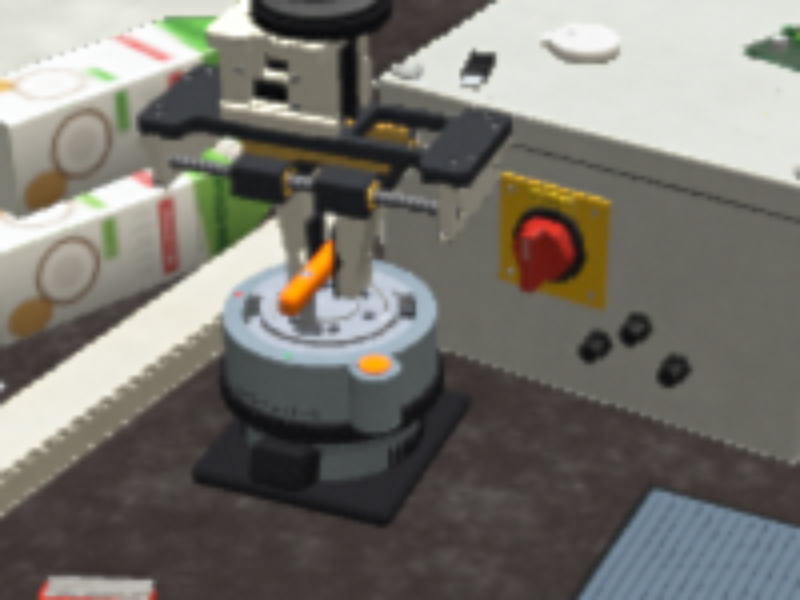

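The scene crop shows the bar now pointing along the grinder's x, from (285,300) to (335,245) in the crop. The button is down at (375,363). There is a 7 N sideways load, so I ease toward +y and push on to the stop.

Call:
apply_moves(
  steps=[
    {"translation": [0.001, 0.002, 0], "rotation": [0, 0, 0.01]},
    {"translation": [0.002, 0.004, 0], "rotation": [0, 0, 0.02]},
    {"translation": [0.003, 0.006, 0], "rotation": [0, 0, 0.03]},
    {"translation": [0.003, 0.008, 0], "rotation": [0, 0, 0.04]},
    {"translation": [0.003, 0.008, 0], "rotation": [0, 0, 0.05]},
    {"translation": [0.003, 0.008, 0], "rotation": [0, 0, 0.06]},
    {"translation": [0.003, 0.008, 0], "rotation": [0, 0, 0.07]},
    {"translation": [0.003, 0.008, 0], "rotation": [0, 0, 0.08]},
    {"translation": [0.003, 0.008, 0], "rotation": [0, 0, 0.08]},
    {"translation": [0.003, 0.008, 0], "rotation": [0, 0, 0.08]},
  ],
)

```text
t: 12.75
eef_pos: [0.557, 0.0411, 0.1122]
ee_rot: [-3.141, -0.002, 0.231]
force: [4.4, 3.3, -0.2]
width: 0.0122
gripper_force: 50.6
```

```bash
python3 -c "
from station import *
s=get_state();print(s['force'],s['moment'],s['ee_rot'],s['eef_pos'])"
```

```text
[ 4.36231766  3.30550033 -0.18707863] [ 1.47330893 -1.42162591 -0.72896605] [-3.14105341e+00 -1.79444470e-03  2.31219921e-01] [0.5570011  0.04113566 0.11217998]
```

Call:
apply_moves(
  steps=[
    {"translation": [0.001, 0.001, 0], "rotation": [0, 0, 0.01]},
    {"translation": [0.002, 0.002, 0], "rotation": [0, 0, 0.02]},
    {"translation": [0.003, 0.003, 0], "rotation": [0, 0, 0.03]},
    {"translation": [0.004, 0.004, 0], "rotation": [0, 0, 0.04]},
    {"translation": [0.004, 0.004, 0], "rotation": [0, 0, 0.05]},
    {"translation": [0.004, 0.004, 0], "rotation": [0, 0, 0.06]},
    {"translation": [0.004, 0.004, 0], "rotation": [0, 0, 0.07]},
    {"translation": [0.004, 0.004, 0], "rotation": [0, 0, 0.07]},
    {"translation": [0.004, 0.004, 0], "rotation": [0, 0, 0.07]},
    {"translation": [0.004, 0.004, 0], "rotation": [0, 0, 0.07]},
  ],
)

```text
t: 13.58
eef_pos: [0.5573, 0.0415, 0.1119]
ee_rot: [3.141, 0.0, 0.268]
force: [2.1, -1.0, 3.7]
width: 0.0113
gripper_force: 52.0
```

```bash
python3 -c "
from station import *
s=get_state();print(s['force'],s['moment'],s['ee_rot'],s['eef_pos'])"
```

```text
[ 2.14747683 -1.04506172  3.69183071] [-0.58146355 -1.00907401 -0.94875752] [3.14130567e+00 3.94155358e-05 2.68320914e-01] [0.5572603  0.04149641 0.11194683]
```

Torque keeps rising past 85°, so the carrier is at the stop. I back off slightly and lift slowly.

Call:
apply_moves(
  steps=[
    {"translation": [0, 0, 0], "rotation": [0, 0, -0.03]},
    {"translation": [0, 0, 0], "rotation": [0, 0, -0.06]},
    {"translation": [0, 0, 0.006], "rotation": [0, 0, -0.06]},
    {"translation": [0, 0, 0.012], "rotation": [0, 0, -0.06]},
    {"translation": [0, 0, 0.018], "rotation": [0, 0, -0.06]},
    {"translation": [0, 0, 0.024], "rotation": [0, 0, -0.06]},
    {"translation": [0, 0, 0.03], "rotation": [0, 0, -0.06]},
    {"translation": [0, 0, 0.036], "rotation": [0, 0, -0.06]},
    {"translation": [0, 0, 0.04], "rotation": [0, 0, -0.06]},
    {"translation": [0, 0, 0.04], "rotation": [0, 0, -0.06]},
  ],
)

```text
t: 14.42
eef_pos: [0.5559, 0.0416, 0.1209]
ee_rot: [3.142, 0.003, 0.238]
force: [-0.2, -0.3, -2.7]
width: 0.0116
gripper_force: 50.0
```

```bash
python3 -c "
from station import *
s=get_state();print(s['force'],s['moment'],s['ee_rot'],s['eef_pos'])"
```

```text
[-0.18330382 -0.26226704 -2.68105295] [-0.06745351 -0.03817269 -0.0345234 ] [3.14155591e+00 2.92890754e-03 2.37535105e-01] [0.55591034 0.04155806 0.12093905]
```

Call:
apply_moves(
  steps=[
    {"translation": [0, 0, 0.02], "rotation": [0, 0, 0]},
    {"translation": [0, 0, 0.05], "rotation": [0, 0, 0]},
    {"translation": [0, 0, 0.09], "rotation": [0, 0, 0]},
    {"translation": [0, 0, 0.14], "rotation": [0, 0, 0]},
    {"translation": [0, 0, 0.19], "rotation": [0, 0, 0]},
    {"translation": [0, 0, 0.24], "rotation": [0, 0, 0]},
    {"translation": [0, 0, 0.28], "rotation": [0, 0, 0]},
    {"translation": [0, 0, 0.31], "rotation": [0, 0, 0]},
    {"translation": [0, 0, 0.32], "rotation": [0, 0, 0]},
    {"translation": [0, 0, 0.32], "rotation": [0, 0, 0]},
  ],
)

```text
t: 15.25
eef_pos: [0.5574, 0.0418, 0.2026]
ee_rot: [-3.141, -0.001, 0.237]
force: [-0.1, -0.0, -3.0]
width: 0.0118
gripper_force: 50.0
```

Call:
apply_moves(
  steps=[
    {"translation": [-0.002, -0.04, 0], "rotation": [0, 0, 0]},
    {"translation": [-0.007, -0.14, 0], "rotation": [0, 0, 0]},
    {"translation": [-0.013, -0.26, 0], "rotation": [0, 0, 0]},
    {"translation": [-0.02, -0.4, 0], "rotation": [0, 0, -0.03]},
    {"translation": [-0.027, -0.54, 0], "rotation": [0, 0, -0.06]},
    {"translation": [-0.034, -0.68, 0], "rotation": [0, 0, -0.1]},
    {"translation": [-0.04, -0.8, 0], "rotation": [0, 0, -0.13]},
    {"translation": [-0.045, -0.9, 0], "rotation": [0, 0, -0.16]},
    {"translation": [-0.048, -0.97, 0], "rotation": [0, 0, -0.2]},
    {"translation": [-0.048, -1, 0], "rotation": [0, 0, -0.2]},
  ],
)

```text
t: 16.08
eef_pos: [0.544, -0.2109, 0.2007]
ee_rot: [-3.141, 0.002, 0.129]
force: [0.8, 0.4, -3.2]
width: 0.0113
gripper_force: 50.0
```

```bash
python3 - <<'E'
from h import *
s=get_state();print(s['force'],s['moment'],s['ee_rot'],s['eef_pos'])
cv2.imwrite("pics/s4.png",cv2.resize(grab_frame("scene")[130:380,270:520],None,fx=2.4,fy=2.4))
E
```

```text
[ 0.76149351  0.39851623 -3.23088839] [-0.01039463 -0.06079406  0.00556141] [-3.14138046e+00  2.15442937e-03  1.28889683e-01] [ 0.54403815 -0.21087196  0.20067027]
```

View pics/s4.png

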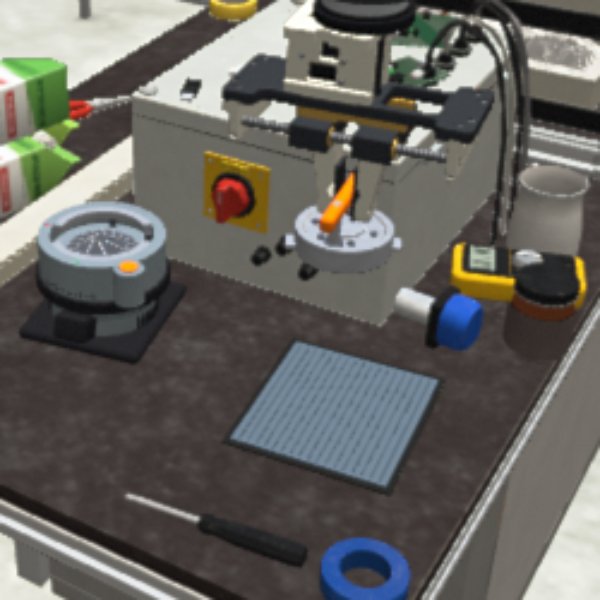

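The crop shows the carrier hanging level at (345,235), above and behind the mat in this view. The grinder is empty at (100,245) with its button down. I lower it.

Call:
apply_moves(
  steps=[
    {"translation": [0, -0.01, -0.03], "rotation": [0, 0, 0]},
    {"translation": [0, -0.02, -0.1], "rotation": [0, 0, 0]},
    {"translation": [0, -0.03, -0.19], "rotation": [0, 0, 0]},
    {"translation": [0, -0.03, -0.29], "rotation": [0, 0, 0]},
    {"translation": [0, -0.03, -0.39], "rotation": [0, 0, 0]},
    {"translation": [0, -0.03, -0.48], "rotation": [0, 0, 0]},
    {"translation": [0, -0.03, -0.55], "rotation": [0, 0, 0]},
    {"translation": [0, -0.03, -0.6], "rotation": [0, 0, 0]},
    {"translation": [0, -0.03, -0.62], "rotation": [0, 0, 0]},
    {"translation": [0, -0.03, -0.62], "rotation": [0, 0, 0]},
  ],
)

```text
t: 16.97
eef_pos: [0.5441, -0.215, 0.045]
ee_rot: [-3.141, 0.003, 0.133]
force: [-0.6, 0.0, -3.2]
width: 0.0117
gripper_force: 50.0
```

Call:
apply_moves(
  steps=[
    {"translation": [0, 0, -0.004], "rotation": [0, 0, 0]},
    {"translation": [0, 0, -0.008], "rotation": [0, 0, 0]},
    {"translation": [0, 0, -0.012], "rotation": [0, 0, 0]},
    {"translation": [0, 0, -0.016], "rotation": [0, 0, 0]},
    {"translation": [0, 0, -0.02], "rotation": [0, 0, 0]},
    {"translation": [0, 0, -0.024], "rotation": [0, 0, 0]},
    {"translation": [0, 0, -0.028], "rotation": [0, 0, 0]},
    {"translation": [0, 0, -0.032], "rotation": [0, 0, 0]},
    {"translation": [0, 0, -0.034], "rotation": [0, 0, 0]},
    {"translation": [0, 0, -0.034], "rotation": [0, 0, 0]},
  ],
)

```text
t: 17.8
eef_pos: [0.5451, -0.2158, 0.0381]
ee_rot: [-3.142, 0.0, 0.132]
force: [-1.0, -0.2, -3.3]
width: 0.0118
gripper_force: 50.0
```

Call:
apply_moves(
  steps=[
    {"translation": [0, 0, -0.002], "rotation": [0, 0, 0]},
    {"translation": [0, 0, -0.004], "rotation": [0, 0, 0]},
    {"translation": [0, 0, -0.006], "rotation": [0, 0, 0]},
    {"translation": [0, 0, -0.008], "rotation": [0, 0, 0]},
    {"translation": [0, 0, -0.009], "rotation": [0, 0, 0]},
    {"translation": [0, 0, -0.009], "rotation": [0, 0, 0]},
    {"translation": [0, 0, -0.009], "rotation": [0, 0, 0]},
    {"translation": [0, 0, -0.009], "rotation": [0, 0, 0]},
    {"translation": [0, 0, -0.009], "rotation": [0, 0, 0]},
    {"translation": [0, 0, -0.009], "rotation": [0, 0, 0]},
  ],
)

```text
t: 18.63
eef_pos: [0.5452, -0.2158, 0.0361]
ee_rot: [-3.142, -0.0, 0.132]
force: [0.5, -0.0, -3.2]
width: 0.0116
gripper_force: 50.0
```

Call:
apply_moves(
  steps=[
    {"translation": [0, 0, -0.001], "rotation": [0, 0, 0]},
    {"translation": [0, 0, -0.002], "rotation": [0, 0, 0]},
    {"translation": [0, 0, -0.003], "rotation": [0, 0, 0]},
    {"translation": [0, 0, -0.004], "rotation": [0, 0, 0]},
    {"translation": [0, 0, -0.005], "rotation": [0, 0, 0]},
    {"translation": [0, 0, -0.005], "rotation": [0, 0, 0]},
    {"translation": [0, 0, -0.005], "rotation": [0, 0, 0]},
    {"translation": [0, 0, -0.005], "rotation": [0, 0, 0]},
    {"translation": [0, 0, -0.005], "rotation": [0, 0, 0]},
    {"translation": [0, 0, -0.005], "rotation": [0, 0, 0]},
  ],
)

```text
t: 19.47
eef_pos: [0.5455, -0.2157, 0.0358]
ee_rot: [3.141, -0.001, 0.133]
force: [-4.3, 1.8, 7.8]
width: 0.0114
gripper_force: 50.0
```

Contact made; I ease off slightly and release.

Call:
apply_moves(
  steps=[
    {"translation": [0, 0, 0.001], "rotation": [0, 0, 0]},
    {"translation": [0, 0, 0.002], "rotation": [0, 0, 0]},
    {"translation": [0, 0, 0.002], "rotation": [0, 0, 0]},
    {"translation": [0, 0, 0.002], "rotation": [0, 0, 0]},
    {"translation": [0, 0, 0.002], "rotation": [0, 0, 0]},
    {"translation": [0, 0, 0.002], "rotation": [0, 0, 0]},
    {"translation": [0, 0, 0.002], "rotation": [0, 0, 0]},
    {"translation": [0, 0, 0.002], "rotation": [0, 0, 0]},
    {"translation": [0, 0, 0.002], "rotation": [0, 0, 0]},
    {"translation": [0, 0, 0.002], "rotation": [0, 0, 0]},
  ],
  newtons=5,
)

```text
t: 20.3
eef_pos: [0.5455, -0.2158, 0.0358]
ee_rot: [3.141, -0.0, 0.133]
force: [-1.1, 2.7, 6.2]
width: 0.0121
gripper_force: 5.0
```

Call:
apply_moves(
  steps=[
    {"translation": [0, 0, 0], "rotation": [0, 0, 0]},
    {"translation": [0, 0, 0], "rotation": [0, 0, 0]},
    {"translation": [0, 0, 0], "rotation": [0, 0, 0]},
    {"translation": [0, 0, 0], "rotation": [0, 0, 0]},
    {"translation": [0, 0, 0], "rotation": [0, 0, 0]},
    {"translation": [0, 0, 0], "rotation": [0, 0, 0]},
    {"translation": [0, 0, 0], "rotation": [0, 0, 0]},
    {"translation": [0, 0, 0], "rotation": [0, 0, 0]},
    {"translation": [0, 0, 0], "rotation": [0, 0, 0]},
    {"translation": [0, 0, 0], "rotation": [0, 0, 0]},
  ],
  jaw=-0.1,
)

```text
t: 21.13
eef_pos: [0.5452, -0.2158, 0.0353]
ee_rot: [3.142, 0.0, 0.132]
force: [-0.3, -0.7, -0.3]
width: 0.0482
gripper_force: 0.0
```

Call:
apply_moves(
  steps=[
    {"translation": [0, 0, 0.02], "rotation": [0, 0, 0]},
    {"translation": [0, 0, 0.06], "rotation": [0, 0, 0]},
    {"translation": [0, 0, 0.12], "rotation": [0, 0, 0]},
    {"translation": [0, 0, 0.2], "rotation": [0, 0, 0]},
    {"translation": [0, 0, 0.3], "rotation": [0, 0, 0]},
    {"translation": [0, 0, 0.42], "rotation": [0, 0, 0]},
    {"translation": [0, 0, 0.52], "rotation": [0, 0, 0]},
    {"translation": [0, 0, 0.62], "rotation": [0, 0, 0]},
    {"translation": [0, 0, 0.7], "rotation": [0, 0, 0]},
    {"translation": [0, 0, 0.72], "rotation": [0, 0, 0]},
  ],
)

```text
t: 21.97
eef_pos: [0.5469, -0.2163, 0.2206]
ee_rot: [3.139, -0.007, 0.133]
force: [0.4, -0.5, 0.3]
width: 0.0483
gripper_force: 0.0
```

```bash
python3 - <<'E'
from h import *
s=get_state();print(s['t'],s['force'],s['eef_pos'])
a=cv2.resize(grab_frame("scene")[160:400,270:520],None,fx=2.4,fy=2.4)
cv2.imwrite("pics/s5.png",a)
E
```

```text
21.9667 [ 0.41464629 -0.4809182   0.34807872] [ 0.54690109 -0.21632114  0.22063572]
```

View pics/s5.png

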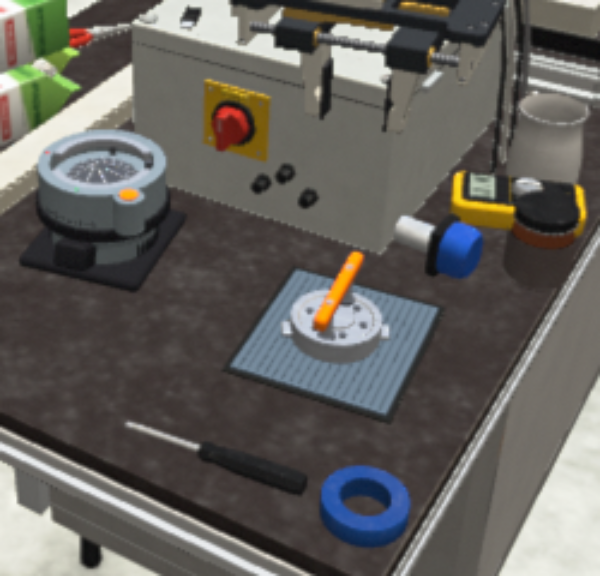

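The carrier sits handle up in the middle of the mat, at about (335,320) in the crop. The gripper is clear of it and the other things look undisturbed.

```bash
python3 -c "
from station import *
print(job_done())"
```

```text
the job is handed in; nothing more can be done
None
```

I pressed the release button fully down, turned the burr carrier to its stop, lifted it straight out, set it handle up on the mat and let go, then handed the job in at about 22 s; no verdict came back.

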